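# Pinch a storage jar in the counter's ratchet jar clamp and hold it

## Task

Hold the glass jar still in the counter clamp so that a colleague can twist off its tight lid: press the clamp's small raised release lever all the way down to engage the ratchet, then pump the trigger until the jaw's sprung rubber pad has pushed the jar home against the V-shaped stop and is itself pressed in about halfway. Finish while still holding the trigger squeezed there, with the pad gripping the jar firmly but not so hard that the glass cracks. Work only the lever and the trigger: do not push the jaw or the jar with the robot, and leave the other things on the counter where they are.

Things in the scene. Friction and masses are not known exactly. Their poses are not given: they have to be found in the camera images.
- clamp: one-hand ratchet jar clamp screwed to the counter: wooden base 120 x 400 x 12 mm, aluminium head 52 mm wide, steel toothed bar. Origin on the counter under the bar's line; y = direction in which the jaw closes (to the stop), z up. In its frame, mm: base y -245 to 155; head y -240 to -100, top z 95 (lever ears at y -200 to z 111); paddle at rest y -149; grip post y -113; then jaw, jar, stop.
- lever (a joint): release lever on the head's rear top, hinged about the clamp's x axis at point lever_hinge. 0 = fully raised, pointing up and back (clamp -y), 1.05 rad above level; 1.05 = fully lowered, level, pointing to clamp -y, a solid stop. Starts at 0 to 0.25. Stays where it is left; pressing its tip takes about 2 N. While raised, the ratchet is disengaged and the trigger drives nothing.
- lever_tip (a point): middle of the black round crossbar (18 mm thick, 30 mm wide) at the lever's tip, 56 mm from the hinge line; moves with the lever
- lever_hinge (a point): middle of the lever's hinge line, 102 mm above the counter, in the clamp's frame at y -200 mm
- trigger (a joint): trigger's slide, m: 0 at rest (spring return), 0.022 fully squeezed, solid stop. Moves to clamp +y, towards the grip post. Lever down: each squeeze drives the bar by 6 mm teeth (up to 6 mm lost at first); on the way back the bar stays. Push 2.5 N at rest to 4.7 N at full squeeze, plus 3 N bar friction; the rest goes 1:1 into the jaw. No lock: let go and the jaw's grip falls to 3 N or less.
- paddle_top (a point): middle of the top edge of the trigger's upright steel paddle, 36 mm wide (clamp x) x 10 mm thick (clamp y), from 100 to 152 mm above the counter; moves with the trigger
- post_top (a point): middle of the top of the fixed black grip post, 44 mm wide (clamp x), 10 mm thick (clamp y), 98 to 150 mm above the counter, 36 mm ahead (clamp +y) of the resting paddle. Paddle and post: 46 mm over their outer faces at rest, 24 mm fully squeezed; those faces are free for fingers down to 105 mm above the counter. Squeeze the two together, or push the paddle from behind.
- bar (a joint): travel of the toothed bar and jaw towards the stop, m; starts 0 to 0.02, grows as pumped, limit 0.11. The free pad meets the jar, home in the stop, at about 0.063.
- jaw (a point): middle of the top edge of the aluminium jaw block on the front of the bar, 70 mm wide, 18 to 92 mm above the counter, at clamp y -70 to -58 mm plus the travel of the bar; it carries the sprung pad in front of it.
- pad (a joint): how far the sprung rubber pad is pressed in towards the jaw block, m: 0 = free (pad's back 18 mm from the block), 0.020 = bottomed. Spring of 1200 N/m: 0.010 is 12 N on the jar, right; below 0.005 is too loose, above 0.016 too tight. The glass cracks at 40 N.
- stop: fixed V-shaped rubber-faced stop at the far end of the base (120 degree V opening to the clamp's -y), 13 to 97 mm above the counter; origin as that of the clamp
- jar: glass storage jar with black lid, dark contents, standing loose on the clamp's base: body 84 mm across, lid 90 mm across, 170 mm tall, about 0.4 kg; origin at the centre of its underside. Home in the V its axis is at y 75 mm of the clamp's frame; it starts 3 to 12 mm short of that.
- tall_jar: bystander: lidded glass jar, 72 mm across, 210 mm tall, origin at the centre of its underside
- short_jar: bystander: lidded glass jar, 90 mm across, 120 mm tall, origin at the centre of its underside
- tin: bystander: dark steel tin, 72 mm across, 110 mm tall, origin at the centre of its underside
- cup: bystander: white cup without handle, 80 mm across, 65 mm tall, origin at the centre of its underside
- spare_lid: bystander: black jar lid lying flat, 90 mm across, 20 mm thick, origin at the centre of its underside
- scoop: bystander: steel spoon 170 mm long lying flat beside the clamp
- tape: bystander: roll of paper labels lying flat, 68 mm across, 25 mm high
Not all that is in view belongs to the job. Leave any green or orange look-alike of the jar alone.

How it is judged:
On the way, in this order (a step that is already met when the one before it is completed fails the run):
1. the release lever is pressed down (value of joint lever above 0.93 rad), for 0.2 s.
2. the jaw, driven by the held trigger, presses the jar against the stop (contact force between bar and jar above 2 N and contact force between jar and stop above 1 N and contact force between the fingers and trigger above 1 N), for 0.1 s.
At the end, for the whole second after the job is handed in: The lever is down (over 0.93 rad), the robot still presses the trigger paddle with over 3 N, the sprung pad is pressed in 5 to 16 mm and bears on the jar with 4 to 25 N, and the upright jar (within 0.1 rad) stands still, home in the V stop (within 5 mm) and pressing on it with over 3 N (value of joint lever above 0.93 rad and value of joint pad between 0.005 and 0.016 m and contact force between bar and jar between 4 and 25 N and contact force between jar and stop above 3 N and contact force between the fingers and trigger above 3 N and angle between jar's own z axis and vertical below 0.1 rad and linear speed of jar below 0.01 m/s and y of jar in the frame of clamp above 0.07 m); the arm keeps its last pose, push and grip.
It fails at once if the jar is squeezed with over 40 N and cracks (contact force between bar and jar above 40 N).
It fails at once if the robot pushes the jaw or the jar itself (contact force between any of the arm, the fingers and bar above 2 N or contact force between any of the arm, the fingers and jar above 2 N).
It fails at once if a bystander is moved by more than 40 mm (distance of any of tall_jar, short_jar, tin, cup, spare_lid, scoop, tape from where it was at the start of the episode above 0.04 m).
It also fails if it takes over 58 s, if anything falls off the work surface, if the arm or the gripper's body presses on something with over 40 N, if the wrist force passes 120 N, or if a joint passes its speed limit or range.

## Robot

A 6-joint arm with a two-finger parallel gripper is mounted at the origin on the work surface. World frame = base frame: x ahead of the robot, y to its left, z up, the work surface at z = 0. Lengths are in m, angles in rad, forces in N, time in s.
With the tool pointing down it reaches from about 0.25 to 0.725 m from the base axis. Payload 4 kg.
Tool frame: the origin (TCP) lies between the finger pads; the fingertips stand 17 mm ahead of it and the grasp point (between the pads) lies 2 mm behind it; z points along the fingers, y is the direction in which the jaws open and shut (so a half turn about z gives the same grasp; the last joint's range is limited). The gripper opens to 85 mm and grips with 20 to 120 N. Pads are 22 mm wide; open, the fingers measure 114 mm over their backs; the gripper's body (76 mm by 85 mm) begins 54 mm behind the grasp point. The pads swing forward as they close: fully open they stand 13 mm farther back than shut.
Start: joints at [-1.252, 0.241, 0.005, 1.335, 0, 1.571], TCP at [0.157, -0.475, 0.21] pointing down, gripper open.
Joint ranges: [-2.72, 2.72], [-1.05, 1.87], [-1.09, 1.28], [-1.99, 2.15], [-1.42, 1.44], [-3.14, 3.14]. Speed limits (rad/s): [2.79, 2.79, 3.14, 3.14, 3.14, 3.14].

## Interface

Orientations are given as a unit quaternion [x, y, z, w].
In Python, from workcell import readout, viewer, order gives the robot as it stands. The module is installed in compiled form; this text tells all that it offers.
- The arm moves only by the shell command python3 -m crank 'ROWS'. ROWS is text: rows parted by semicolons, each of 7 numbers parted by spaces: the shift along the tool's x, y, z in m, then the turn, a rotation vector about the tool's x, y, z in rad, then the gripper's target within -1 to 1 (shut at 1, half-way at 0, fully open at -1). A call has 1 to 20 rows; each row shifts and turns the pose as measured when the row begins, along the tool's axes as they then stand; what a row does not reach is not made up. A row lasts 1/12 s, in which the tool goes at most 41.7 mm and 7.16 degrees, less where a joint would pass 70% of its speed; a pose out of reach is approached as far as the arm can. A call with a gripper value outside its range is refused whole. The fingers move at their own pace and stop on an object; the grip force is fixed at half the most. Time passes only in rows, so rows that do not move let the fingers close. It gives the time, the measured TCP pose, the force and the opening at its end, in the units of the state.
- readout.get_obs(): the state, without advancing time (a new reading comes with each control period).
- viewer.camera(name): name is "scene" or "side" or "wrist"; returns the picture (420x560x3 uint8, red, green, blue); there is no depth.
- viewer.calibration(name): a dict with "fx", "fy", "cx", "cy" (pixels), "eye" and "rotation" of the camera in the world. Camera axes: x right, y down, z forward; pixel columns grow to the right and rows downward; lengths in m; the calibration is good to about 2 mm. The wrist camera is an equidistant fisheye: a pixel r from the principal point sees the ray r / f radians off the axis. A picture is of the moment at which its call begins: read the wrist's pose just before it. calibration takes no time and is no camera call; for the wrist camera it gives the pose at the moment of the call.
- order.job_done(): hands the job in, once; it reports no verdict.
The state is a dict: "clock": time; "joint_pos": joint angles; "joint_vel": joint speeds; "tau": joint torques, N m; "eef_pos": TCP position; "tool_rot": TCP orientation; "ft_force": force on the tool from outside, world axes, zero at the start; "ft_torque": the same for the moment, N m; "grip_width": finger opening in m.
Only numpy, scipy, OpenCV 4.12 (cv2) and the standard library are available. Lean on these libraries where they do the work, as an engineer would, in place of code of your own. Each camera call takes 0.05 s, during which the arm holds its last target. There are 200 camera calls.

## Working session

There is one attempt and no reset: what is moved stays moved. The work goes in short steps, Python scripts to look and compute and a shell command to move; the robot and the scene stay as the last step left them, time stands still between calls to the robot, and variables do not carry over. Pictures are saved under pics/ and viewed, about 8 in all and at most 12, crops included, and the job is handed in when it is done.

```bash
mkdir -p pics; cat > h.py <<'E'
from workcell import readout, viewer, order
import numpy as np, cv2
def snap(n,f,crop=None,s=1):
    im=viewer.camera(n)[:,:,::-1].copy(); cv2.imwrite(f'pics/{f}_raw.png',im)
    if crop: x0,y0,x1,y1=crop; im=im[y0:y1,x0:x1]
    cv2.imwrite(f'pics/{f}.png',cv2.resize(im,None,fx=s,fy=s,interpolation=cv2.INTER_CUBIC))
def ray(c,u,v):
    R=np.array(c['rotation']); return np.array(c['eye']), R@np.array([(u-c['cx'])/c['fx'],(v-c['cy'])/c['fy'],1])
def atz(c,u,v,z):
    e,d=ray(c,u,v); return e+d*(z-e[2])/d[2]
def proj(c,p):
    q=np.array(c['rotation']).T@(np.array(p)-np.array(c['eye'])); return q[0]/q[2]*c['fx']+c['cx'],q[1]/q[2]*c['fy']+c['cy']
E
python3 - <<'E'
from h import *
a=viewer.camera('scene');b=viewer.camera('side')
cv2.imwrite('pics/a.png',cv2.resize(a[:,:,::-1],(800,600),interpolation=cv2.INTER_CUBIC))
cv2.imwrite('pics/b.png',cv2.resize(b[:,:,::-1],(800,600),interpolation=cv2.INTER_CUBIC))
cv2.imwrite('pics/a_raw.png',a[:,:,::-1]);cv2.imwrite('pics/b_raw.png',b[:,:,::-1])
for n in('scene','side','wrist'): print(viewer.calibration(n))
print(readout.get_obs())
E
```

```text
{'fx': 456.55541065548323, 'fy': 456.55541065548323, 'cx': 280.03934335241297, 'cy': 213.2894007521729, 'eye': array([ 1.11596672, -0.33583219,  0.75997417]), 'rotation': array([ 0.83039497,  0.38419824, -0.17738638, -0.36244996])}
{'fx': 425.96909128757494, 'fy': 425.96909128757494, 'cx': 279.9060802332311, 'cy': 210.16855986752455, 'eye': array([ 0.28931189, -0.42746928,  0.56517094]), 'rotation': array([ 0.88116924, -0.16607221,  0.09475562, -0.43241435])}
{'fx': 325.19226210127806, 'fy': 325.19226210127806, 'cx': 277.10292018096027, 'cy': 212.5526256487418, 'eye': array([ 0.23524911, -0.44863748,  0.37342236]), 'rotation': array([ 0.79978305, -0.57833046, -0.09559052,  0.12939634])}
{'clock': 0.1, 'joint_pos': array([-1.25199281e+00,  2.41343800e-01,  3.90150776e-03,  1.33520833e+00,
        7.10464504e-06,  1.57076462e+00]), 'joint_vel': array([ 0.00098794, -0.0001789 ,  0.00350939, -0.00060533, -0.00125641,
        0.00074144]), 'tau': array([ 4.15376944e-04, -3.73137689e+01,  2.53009772e+01,  1.08081358e-02,
        3.01683338e-05, -4.38406815e-06]), 'eef_pos': array([ 0.1565333 , -0.47424678,  0.20931518]), 'tool_rot': array([ 9.87319477e-01,  1.58743161e-01, -1.43641978e-04, -9.15959059e-04]), 'ft_force': array([ 0.3499943 ,  0.08005526, -0.47229711]), 'ft_torque': array([ 0.01070366, -0.00317747, -0.01778575]), 'grip_width': 0.08550231332526675}
```

```bash
sed -i "s/R=np.array(c\['rotation'\])/R=Rot.from_quat(c['rotation']).as_matrix()/; s/np.array(c\['rotation'\]).T@/Rot.from_quat(c['rotation']).as_matrix().T@/; 2a from scipy.spatial.transform import Rotation as Rot" h.py; cat h.py|head -20
```

```text
from workcell import readout, viewer, order
import numpy as np, cv2
from scipy.spatial.transform import Rotation as Rot
def snap(n,f,crop=None,s=1):
    im=viewer.camera(n)[:,:,::-1].copy(); cv2.imwrite(f'pics/{f}_raw.png',im)
    if crop: x0,y0,x1,y1=crop; im=im[y0:y1,x0:x1]
    cv2.imwrite(f'pics/{f}.png',cv2.resize(im,None,fx=s,fy=s,interpolation=cv2.INTER_CUBIC))
def ray(c,u,v):
    R=Rot.from_quat(c['rotation']).as_matrix(); return np.array(c['eye']), R@np.array([(u-c['cx'])/c['fx'],(v-c['cy'])/c['fy'],1])
def atz(c,u,v,z):
    e,d=ray(c,u,v); return e+d*(z-e[2])/d[2]
def proj(c,p):
    q=Rot.from_quat(c['rotation']).as_matrix().T@(np.array(p)-np.array(c['eye'])); return q[0]/q[2]*c['fx']+c['cx'],q[1]/q[2]*c['fy']+c['cy']
```

View pics/a.png

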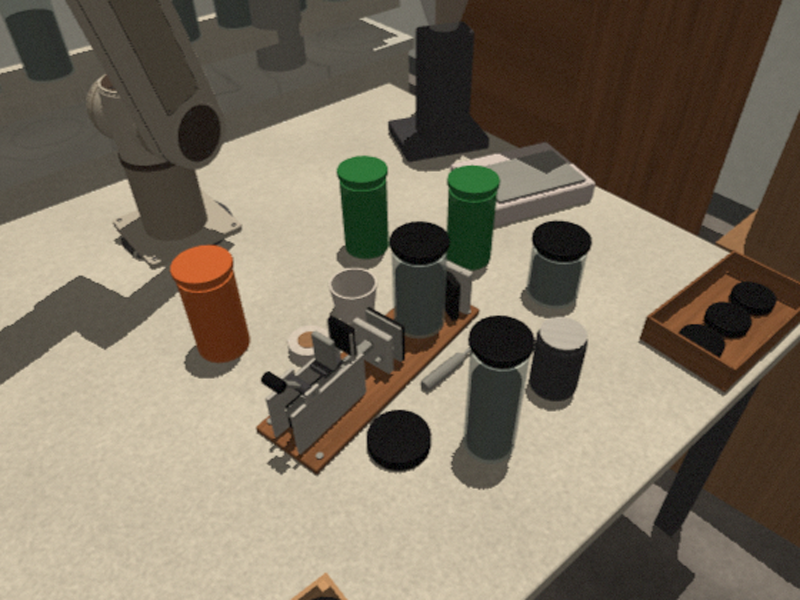

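View pics/b.png

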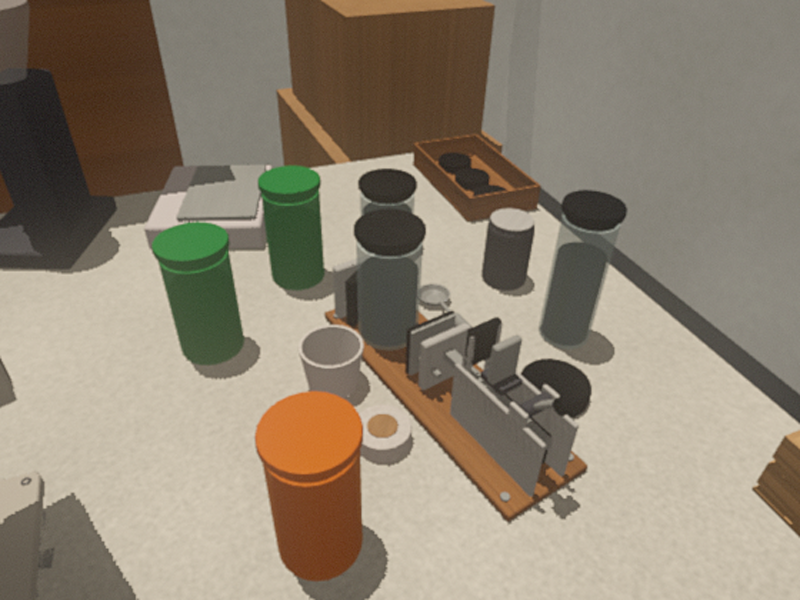

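The scene picture shows the clamp with its base from rear corners (258,430)/(316,470) to the far corner (478,310), and a black lever tip at (273,382). The side picture shows the rear corners at (510,518)/(585,465). I'll enlarge both.

```bash
python3 - <<'E'
from h import *
a=cv2.imread('pics/a_raw.png')[200:335,170:340];b=cv2.imread('pics/b_raw.png')[205:370,220:420]
a=cv2.resize(a,None,fx=4,fy=4,interpolation=cv2.INTER_CUBIC);b=cv2.resize(b,None,fx=3.6,fy=3.6,interpolation=cv2.INTER_CUBIC)
cv2.imwrite('pics/a2.png',a);cv2.imwrite('pics/b2.png',b);print(a.shape,b.shape)
E
```

```text
(540, 680, 3) (594, 720, 3)
```

View pics/a2.png

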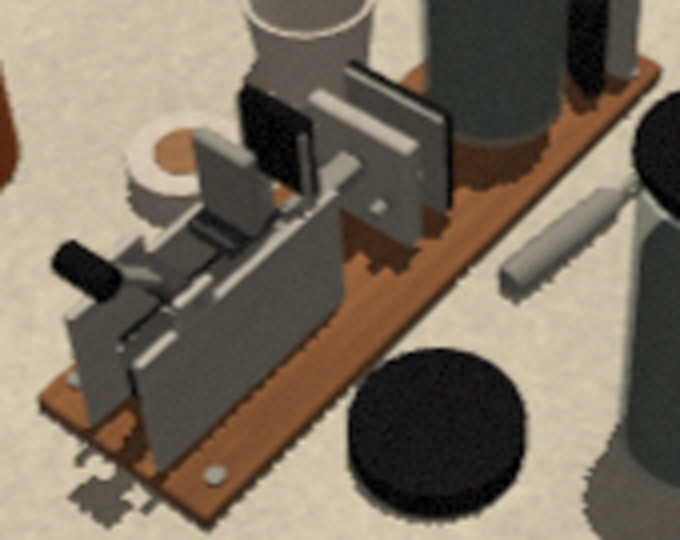

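View pics/b2.png

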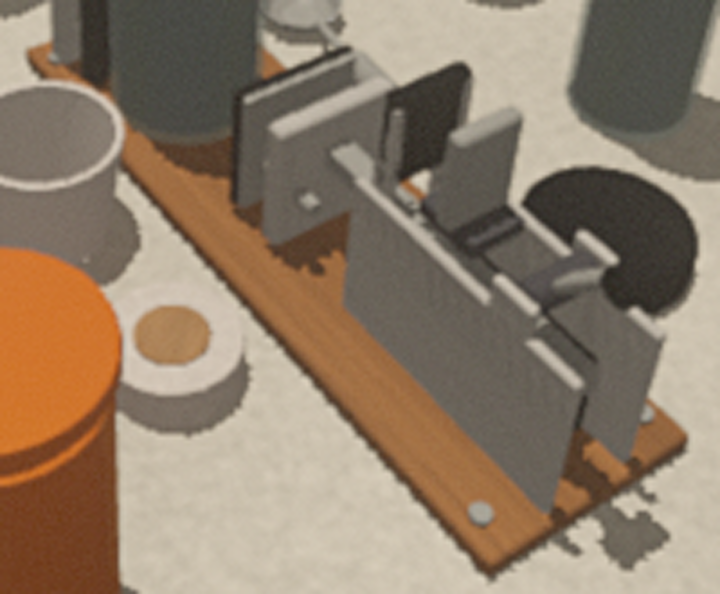

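```bash
cat >> h.py <<'E'
def toW(p,P): # P clamp xy yaw, p in clamp frame m
    c,s=np.cos(P[2]),np.sin(P[2]); p=np.array(p); return np.array([P[0]+c*p[0]-s*p[1],P[1]+s*p[0]+c*p[1],p[2]])
def ca(u,v): return (u/4+170,v/4+200)
def cb(u,v): return (u/3.6+220,v/3.6+205)
E
python3 - <<'E'
from h import *
from scipy.optimize import least_squares
S=viewer.calibration('scene');D=viewer.calibration('side')
for n,p in (('rl',ca(40,398)),('rr',ca(208,516)),('fr',ca(660,66))): print(n,atz(S,*p,.012))
for n,p in (('rl',cb(490,563)),('rr',cb(687,436)),('fl',cb(30,50))): print(n,atz(D,*p,.012))
obs=[(S,ca(40,398),(-.06,-.245,.012)),(S,ca(208,516),(.06,-.245,.012)),(S,ca(660,66),(.06,.155,.012)),
(D,cb(490,563),(-.06,-.245,.012)),(D,cb(687,436),(.06,-.245,.012)),(D,cb(30,50),(-.06,.155,.012)),
(S,ca(198,130),(-.018,-.152,.152)),(D,cb(520,112),(.018,-.152,.152))]
P0=np.array([.5,-.3,1.2]); best=None
for y in np.arange(0,6.3,.5):
    r=least_squares(lambda P:np.ravel([np.array(proj(c,toW(p,P)))-np.array(u) for c,u,p in obs]),[.6,-.2,y])
    if best is None or r.cost<best.cost: best=r
print(best.x,best.cost,best.fun.reshape(-1,2).round(1).tolist())
P=best.x
print('tip ang')
for q in (0,.1,.2,.3,.4):
    e=1.05-q; w=toW((0,-.2-.056*np.cos(e),.102+.056*np.sin(e)),P); a=proj(S,w);b=proj(D,w); print(q,w.round(3),(a[0]-170)*4,(a[1]-200)*4,(b[0]-220)*3.6,(b[1]-205)*3.6)
for n,p in dict(hinge=(0,-.2,.102),paddle=(0,-.149,.152),post=(0,-.113,.15),jar=(0,.068,0)).items(): print(n,toW(p,P).round(4))
E
```

```text
rl [ 0.5458568 -0.1380928  0.012    ]
rr [ 0.6585274  -0.11288469  0.012     ]
fr [0.5756606  0.27315779 0.012     ]
rl [ 0.54017627 -0.13957581  0.012     ]
rr [ 0.65373063 -0.11593057  0.012     ]
fl [0.46049946 0.2466329  0.012     ]
[0.54905827 0.1131317  6.4891584 ] 12.054994919960013 [[-1.8, -1.4], [-0.9, 0.2], [1.3, -0.6], [-0.1, -0.4], [1.6, -1.5], [-1.7, -1.5], [-1.8, -0.3], [1.2, -1.1]]
tip ang
0 [ 0.596 -0.11   0.151] 101.63545519707793 243.6446019905095 626.7854478313792 238.74373903321177
0.1 [ 0.597 -0.115  0.148] 94.92431859878218 254.48650146893465 634.4241272053139 252.02362935195157
0.2 [ 0.598 -0.119  0.144] 88.88461592243004 265.5793071779474 641.2251124914895 265.6647303505282
0.3 [ 0.598 -0.123  0.14 ] 83.5880894880903 276.7921600108034 647.0997449097747 279.4970563611207
0.4 [ 0.599 -0.126  0.136] 79.0963236533604 287.99264069572973 651.9729774768347 293.3469147135343
hinge [ 0.59   -0.0826  0.102 ]
paddle [ 0.5795 -0.0327  0.152 ]
post [0.5722 0.0025 0.15  ]
jar [0.5352 0.1797 0.    ]
```

The clamp fit is consistent to within about 2 px: origin (0.549, 0.113), yaw 0.206 rad, lever about 0.23. The plan is to press the lever with closed fingers, then push the paddle from behind, reading the force as I go. First I'll rise, close the gripper and travel above everything.

```bash
python3 -m crank '0 0 -0.03 0 0 0 1;0 0 -0.03 0 0 0 1;0 0 -0.03 0 0 0 1;0.0294 -0.0107 0 0 0 0 1;0.0294 -0.0107 0 0 0 0 1;0.0294 -0.0107 0 0 0 0 1;0.0294 -0.0107 0 0 0 0 1;0.0294 -0.0107 0 0 0 0 1;0.0294 -0.0107 0 0 0 0 1;0.0294 -0.0107 0 0 0 0 1;0.0294 -0.0107 0 0 0 0 1;0.0294 -0.0107 0 0 0 0 1;0.0294 -0.0107 0 0 0 0 1;0.0294 -0.0107 0 0 0 0 1;0.0294 -0.0107 0 0 0 0 1;0.0294 -0.0107 0 0 0 0 1;0.0294 -0.0107 0 0 0 0 1;0.0294 -0.0107 0 0 0 0 1;0.0294 -0.0107 0 0 0 0 1'
python3 -m crank '0 0 0 0 0 -0.122 1;0 0 0 0 0 -0.122 1;0 0 0 0 0 -0.122 1;0 0 0 0 0 -0.122 1;0 0 0 0 0 -0.122 1;0 0 0 0 0 -0.122 1;0 0 0 0 0 -0.122 1;0 0 0 0 0 -0.122 1;0 0 0 0 0 -0.122 1;0 0 0 0 0 -0.122 1;0 0 0 0 0 -0.122 1;0 0 0 0 0 -0.122 1'
cat >> h.py <<'E'
P=(0.54906,0.11313,6.48916)
def st(tgt=None):
    o=readout.get_obs(); R=Rot.from_quat(o['tool_rot']).as_matrix(); e=o['eef_pos']
    c,s=np.cos(P[2]),np.sin(P[2]); M=np.array([[c,s,0],[-s,c,0],[0,0,1]])
    print('t',round(o['clock'],2),'tcp clamp',(M@(e-[P[0],P[1],0])).round(4),'F clamp',(M@o['ft_force']).round(2),'w',round(o['grip_width'],4),'j',o['joint_pos'].round(2))
    if tgt is not None:
        Rt=M.T@np.array([[0,1,0],[1,0,0],[0,0,-1.]]) # tool x=clamp y, tool y=clamp x
        print('shift tool',(R.T@(toW(tgt,P)-e)).round(4),'turn',Rot.from_matrix(R.T@Rt).as_rotvec().round(4))
E
python3 -c "
from h import *
st((0,-.245,.19))"
```

```text
clock: 1.68
eef_pos: [0.5609, -0.152, 0.2945]
tool_rot: [0.988, 0.152, -0.006, -0.009]
ft_force: [-0.2, -0.5, 0.4]
grip_width: 0.0003
clock: 2.68
eef_pos: [0.564, -0.143, 0.2818]
tool_rot: [0.619, 0.786, -0.001, -0.021]
ft_force: [-0.6, -0.0, 0.0]
grip_width: 0.0001
t 2.68 tcp clamp [-0.0377 -0.2538  0.2818] F clamp [-0.55  0.07  0.02] w 0.0001 j [-0.26  0.43  0.46  1.64  0.01  1.08]
shift tool [0.0048 0.0405 0.0909] turn [-0.0277 -0.0305  0.0308]
```

```bash
python3 -m crank '0.001 0.014 0.01 -0.014 -0.015 0.015 1;0.001 0.014 0.01 -0.014 -0.015 0.015 1;0.001 0.014 0.02 0 0 0 1;0 0 0.02 0 0 0 1;0 0 0.015 0 0 0 1;0 0 0 0 0 0 1'
python3 -c "
from h import *
st((0,-.245,.19))
snap('scene','c',(160,120,340,300),3.3)"
```

```text
clock: 3.18
eef_pos: [0.6048, -0.1299, 0.2013]
tool_rot: [0.629, 0.777, -0.0, -0.0]
ft_force: [-1.4, 0.1, -2.0]
grip_width: -0.0001
t 3.18 tcp clamp [ 0.0048 -0.2493  0.2013] F clamp [-1.36  0.41 -1.96] w -0.0001 j [-0.21  0.49  0.34  1.42 -0.    1.15]
shift tool [ 0.0043 -0.0048  0.0113] turn [-0.001  -0.0003  0.0037]
```

View pics/c.png

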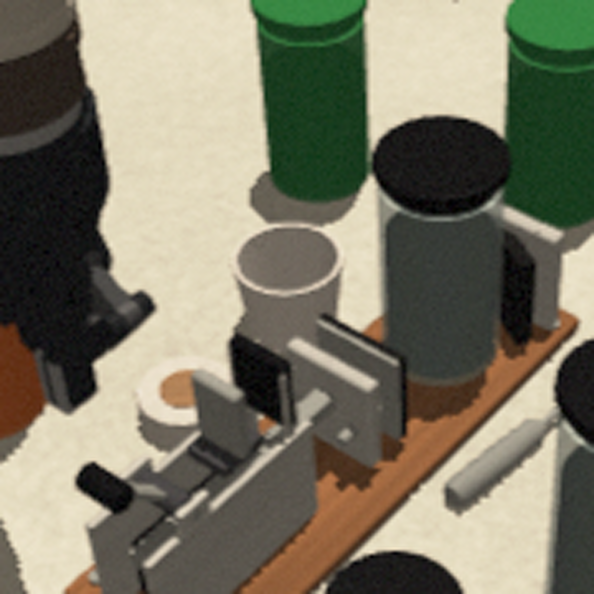

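The fingertips show at crop (65,405) and the crossbar at (105,487). I'll check that against the projection.

```bash
python3 -c "
from h import *
S=viewer.calibration('scene');o=readout.get_obs();e=o['eef_pos']-[0,0,.017]
f=lambda p:[round((proj(S,p)[0]-160)*3.3),round((proj(S,p)[1]-120)*3.3)]
print(f(e))
for dx in(-.011,.011):
  for dy in (-.0145,.0145): print(dx,dy,f(e+Rot.from_quat(o['tool_rot']).apply([dx,dy,0])))
for q in(.15,.2,.25,.3): print(q,f(toW((0,-.2-.056*np.cos(1.05-q),.102+.056*np.sin(1.05-q)),P)))
"
```

```text
[84, 449]
-0.011 -0.0145 [48, 449]
-0.011 0.0145 [87, 475]
0.011 -0.0145 [80, 424]
0.011 0.0145 [119, 449]
0.15 [109, 479]
0.2 [106, 483]
0.25 [104, 488]
0.3 [102, 492]
```

```bash
python3 -c "
from h import *
im=cv2.imread('pics/c_raw.png')[90:290,90:290]; cv2.imwrite('pics/d.png',cv2.resize(im,None,fx=3,fy=3,interpolation=cv2.INTER_CUBIC))"
```

```text
(no output)
```

View pics/d.png

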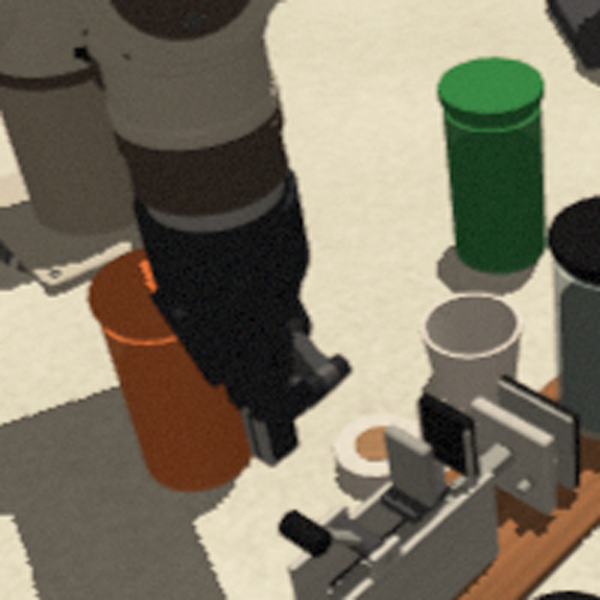

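The fingertip shows at raw (180,240), but I predicted (185,256). I'll take a fresh look from both cameras.

```bash
python3 -c "
from h import *
S=viewer.calibration('scene');D=viewer.calibration('side')
a=viewer.camera('scene')[:,:,::-1];b=viewer.camera('side')[:,:,::-1];st()
o=readout.get_obs();e=o['eef_pos']
f=lambda c,h:np.array(proj(c,e+[0,0,h])).round(1)
for h in(-.017,0,.02,.04,.06,.1): print(h,f(S,h),f(D,h))
A=cv2.resize(a[160:300,130:260].copy(),None,fx=3,fy=3,interpolation=cv2.INTER_CUBIC)
B=cv2.resize(b[140:280,320:450].copy(),None,fx=3,fy=3,interpolation=cv2.INTER_CUBIC)
for im,c,x,y in((A,S,130,160),(B,D,320,140)):
  p=(np.array(f(c,-.017))-[x,y])*3; cv2.circle(im,tuple(int(v) for v in p),3,(0,0,255),-1)
cv2.imwrite('pics/e.png',np.hstack([A,B]))"
```

```text
t 3.33 tcp clamp [ 0.0065 -0.2505  0.206 ] F clamp [-0.24  0.06 -0.28] w 0.0001 j [-0.21  0.48  0.35  1.43 -0.    1.15]
-0.017 [185.2 255.5] [416.3 258.9]
0 [183.6 248.6] [419.3 249.1]
0.02 [181.7 240.2] [422.9 237. ]
0.04 [179.7 231.5] [426.7 224.4]
0.06 [177.6 222.5] [430.7 211.1]
0.1 [173.2 203.4] [439.3 182.6]
```

View pics/e.png

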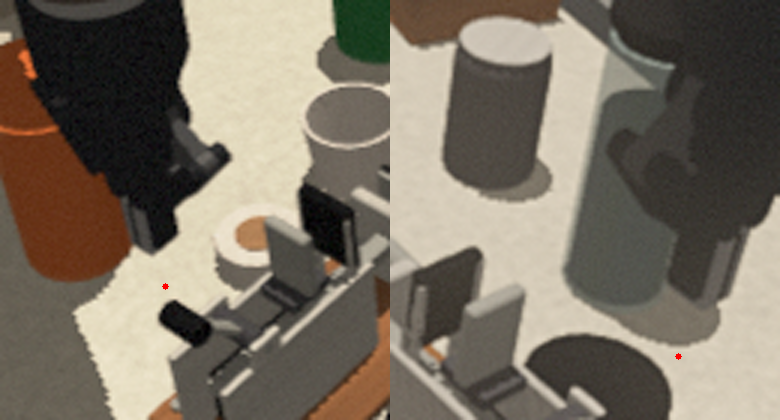

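Both views put the visible fingertips about 35 mm higher than the stated tip offset implies. I'll centre over the bar and go down slowly, letting contact calibrate the height.

```bash
python3 -m crank '0.005 -0.0065 0 0 0 0 1;0 0 0.01 0 0 0 1;0 0 0.01 0 0 0 1;0 0 0.006 0 0 0 1;0 0 0 0 0 0 1'; python3 -c "
from h import *
st((0,-.245,.13))"; python3 -m crank '0 0 0.006 0 0 0 1;0 0 0.006 0 0 0 1;0 0 0.004 0 0 0 1;0 0 0 0 0 0 1'; python3 -c "
from h import *
st((0,-.245,.13))"
```

```text
clock: 3.75
eef_pos: [0.6029, -0.1288, 0.1839]
tool_rot: [0.63, 0.777, 0.004, 0.008]
ft_force: [-0.0, 0.1, -0.4]
grip_width: -0.0003
t 3.75 tcp clamp [ 0.0032 -0.2478  0.1839] F clamp [-0.    0.05 -0.41] w -0.0003 j [-0.21  0.47  0.27  1.35 -0.    1.15]
shift tool [ 0.0032 -0.0041  0.0538] turn [0.0157 0.0076 0.0021]
clock: 4.08
eef_pos: [0.6035, -0.1293, 0.1659]
tool_rot: [0.63, 0.777, 0.004, 0.008]
ft_force: [-0.3, 0.3, -0.0]
grip_width: 0.0002
t 4.08 tcp clamp [ 0.0037 -0.2484  0.1659] F clamp [-0.2   0.38 -0.02] w 0.0002 j [-0.21  0.48  0.24  1.31 -0.    1.15]
shift tool [ 0.0037 -0.0042  0.0358] turn [0.0156 0.0076 0.0016]
```

```bash
python3 -m crank '0.003 -0.004 0.005 0.015 0.007 0 1;0 0 0.005 0 0 0 1;0 0 0.005 0 0 0 1;0 0 0 0 0 0 1'; python3 -c "
from h import *
st((0,-.245,.13))"; python3 -m crank '0 0 0.005 0 0 0 1;0 0 0.005 0 0 0 1;0 0 0 0 0 0 1'; python3 -c "
from h import *
st((0,-.245,.13))"; python3 -m crank '0 0 0.005 0 0 0 1;0 0 0.005 0 0 0 1;0 0 0 0 0 0 1'; python3 -c "
from h import *
st((0,-.25,.13))"
```

```text
clock: 4.42
eef_pos: [0.5986, -0.127, 0.149]
tool_rot: [0.63, 0.777, -0.0, -0.001]
ft_force: [-0.4, 0.1, 0.0]
grip_width: -0.0002
t 4.42 tcp clamp [-0.0006 -0.2452  0.149 ] F clamp [-0.32  0.21  0.01] w -0.0002 j [-0.21  0.49  0.22  1.29 -0.    1.15]
shift tool [0.0002 0.0007 0.019 ] turn [-0.0015 -0.0004  0.0016]
clock: 4.67
eef_pos: [0.5987, -0.1269, 0.1378]
tool_rot: [0.63, 0.777, -0.0, -0.001]
ft_force: [-1.0, 0.1, -0.7]
grip_width: 0.0003
t 4.67 tcp clamp [-0.0005 -0.2451  0.1378] F clamp [-0.93  0.31 -0.71] w 0.0003 j [-0.21  0.5   0.2   1.27 -0.    1.15]
shift tool [0.0001 0.0005 0.0078] turn [-0.0014 -0.0003  0.0017]
clock: 4.92
eef_pos: [0.5999, -0.1293, 0.1288]
tool_rot: [0.63, 0.776, -0.001, 0.003]
ft_force: [0.5, 1.4, 0.2]
grip_width: -0.0
t 4.92 tcp clamp [ 2.000e-04 -2.477e-01  1.288e-01] F clamp [0.81 1.27 0.19] w -0.0 j [-0.21  0.51  0.18  1.24 -0.    1.15]
shift tool [-0.0023 -0.0002 -0.0011] turn [0.0012 0.0056 0.0007]
```

```bash
python3 -c "
from h import *
a=viewer.camera('scene')[:,:,::-1];b=viewer.camera('side')[:,:,::-1];st()
A=cv2.resize(a[180:310,140:240].copy(),None,fx=4,fy=4,interpolation=cv2.INTER_CUBIC)
B=cv2.resize(b[180:310,340:440].copy(),None,fx=4,fy=4,interpolation=cv2.INTER_CUBIC)
B=cv2.convertScaleAbs(B,alpha=2)
cv2.imwrite('pics/f.png',np.hstack([A,B]))"
```

```text
t 5.02 tcp clamp [ 0.0003 -0.2469  0.1289] F clamp [-0.32  0.49  0.81] w 0.0001 j [-0.21  0.51  0.18  1.24 -0.    1.15]
```

View pics/f.png

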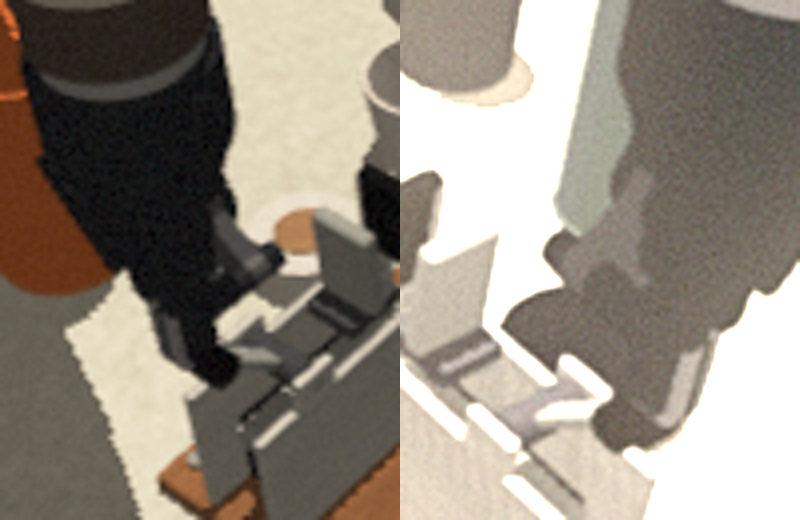

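The closed fingers now rest on the crossbar, at left panel (225,365). The real tips are therefore about 17 mm behind the reported TCP, so lever-down should read TCP z ≈ 0.094. I'll continue pressing.

```bash
python3 -m crank '-0.0015 0 0.005 0 0 0 1;-0.0015 0 0.005 0 0 0 1;-0.001 0 0.005 0 0 0 1;0 0 0 0 0 0 1'; python3 -c "
from h import *
st((0,-.252,.094))"; python3 -m crank '-0.001 0 0.005 0 0 0 1;-0.001 0 0.005 0 0 0 1;0 0 0.003 0 0 0 1;0 0 0 0 0 0 1'; python3 -c "
from h import *
st((0,-.252,.094))"
```

```text
clock: 5.35
eef_pos: [0.603, -0.1366, 0.1171]
tool_rot: [0.631, 0.776, -0.002, 0.007]
ft_force: [-0.2, 0.5, -0.5]
grip_width: -0.0002
t 5.35 tcp clamp [ 0.0017 -0.2555  0.1171] F clamp [-0.09  0.53 -0.5 ] w -0.0002 j [-0.22  0.52  0.16  1.21 -0.01  1.15]
shift tool [ 0.0038 -0.0018  0.023 ] turn [ 0.0064  0.0133 -0.0007]
clock: 5.68
eef_pos: [0.6046, -0.1394, 0.1037]
tool_rot: [0.631, 0.776, -0.001, 0.008]
ft_force: [0.9, -0.5, 1.8]
grip_width: 0.0
t 5.68 tcp clamp [ 0.0027 -0.2586  0.1037] F clamp [ 0.75 -0.71  1.75] w 0.0 j [-0.22  0.53  0.15  1.18 -0.01  1.14]
shift tool [ 0.0067 -0.0028  0.0095] turn [ 0.0088  0.0148 -0.0008]
```

```bash
python3 -m crank '0.004 -0.002 0.004 0.008 0.014 0 1;0 0 0.004 0 0 0 1;0 0 0.003 0 0 0 1;0 0 0 0 0 0 1'; python3 -c "
from h import *
st((0,-.254,.094))"; python3 -m crank '0 0 0.004 0 0 0 1;0 0 0.003 0 0 0 1;0 0 0.002 0 0 0 1;0 0 0 0 0 0 1'; python3 -c "
from h import *
st((0,-.254,.094))"
```

```text
clock: 6.02
eef_pos: [0.6017, -0.1348, 0.0908]
tool_rot: [0.631, 0.776, 0.0, -0.001]
ft_force: [0.3, -1.3, 0.6]
grip_width: -0.0001
t 6.02 tcp clamp [ 0.0008 -0.2535  0.0908] F clamp [ 0.03 -1.38  0.61] w -0.0001 j [-0.22  0.54  0.14  1.17  0.    1.14]
shift tool [-0.0005 -0.0008 -0.0032] turn [-0.0002 -0.0019 -0.0002]
clock: 6.35
eef_pos: [0.6018, -0.1346, 0.0904]
tool_rot: [0.631, 0.776, 0.002, 0.002]
ft_force: [0.1, 0.5, 0.4]
grip_width: -0.0003
t 6.35 tcp clamp [ 0.001  -0.2533  0.0904] F clamp [0.22 0.44 0.43] w -0.0003 j [-0.22  0.54  0.13  1.16  0.    1.14]
shift tool [-0.0007 -0.001  -0.0036] turn [0.0044 0.0004 0.0002]
```

```bash
python3 -m crank '0 0 0.004 0 0 0 1;0 0 0.008 0 0 0 1'; python3 -c "
from h import *
st((0,-.254,.094))
snap('scene','g',(120,180,290,310),4)"
```

```text
clock: 6.52
eef_pos: [0.6035, -0.1344, 0.0885]
tool_rot: [0.63, 0.776, 0.004, 0.005]
ft_force: [-24.8, 5.0, 67.1]
grip_width: 0.0002
t 6.52 tcp clamp [ 0.0027 -0.2534  0.0885] F clamp [-23.27  10.    67.06] w 0.0002 j [-0.22  0.54  0.12  1.14  0.    1.14]
shift tool [-0.0006 -0.0026 -0.0055] turn [0.0122 0.0032 0.0006]
```

View pics/g.png

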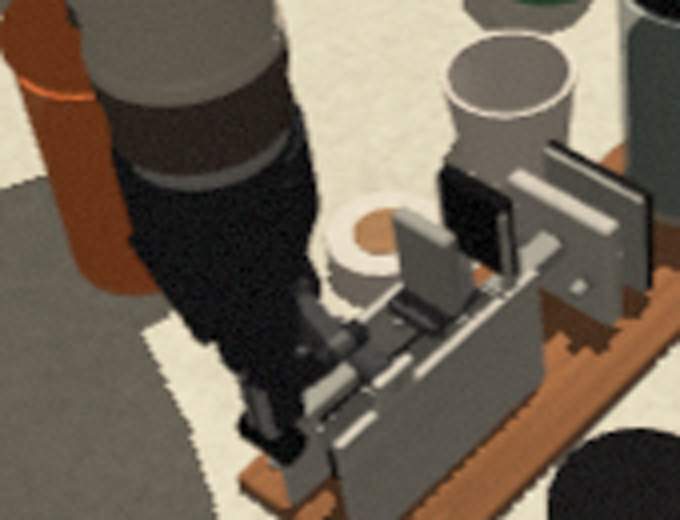

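The lever is fully down: a hard stop at 67 N, with the crossbar level at crop (270,435). The tip is at TCP z + 0.020. Next I'll lift, go behind the paddle (clamp y ≈ -0.175), and lower to tip z ≈ 0.120.

```bash
python3 -m crank '0 0 -0.01 0 0 0 1;0 0 -0.025 0 0 0 1;0 0 -0.025 0 0 0 1;0 0 -0.02 0.008 0.002 0 1;0 0 0 0 0 0 1;0.02 -0.001 0 0 0 0 1;0.02 -0.001 0 0 0 0 1;0.02 0 0 0 0 0 1;0.015 0 0 0 0 0 1;0 0 0 0 0 0 1'; python3 -c "
from h import *
st((0,-.173,.1))"
```

```text
clock: 7.4
eef_pos: [0.5797, -0.0551, 0.166]
tool_rot: [0.631, 0.776, 0.001, -0.005]
ft_force: [-0.2, -0.7, -0.4]
grip_width: -0.0001
t 7.4 tcp clamp [-0.0045 -0.171   0.166 ] F clamp [-0.37 -0.64 -0.44] w -0.0001 j [-0.1   0.43  0.16  1.31  0.01  1.27]
shift tool [-0.0026  0.0047  0.0659] turn [-0.0036 -0.009   0.0003]
```

```bash
python3 -m crank '-0.004 0.005 0 -0.003 -0.009 0 1;0 0 0.012 0 0 0 1;0 0 0.012 0 0 0 1;0 0 0.012 0 0 0 1;0 0 0.012 0 0 0 1;0 0 0.008 0 0 0 1;0 0 0 0 0 0 1'; python3 -c "
from h import *
st((0,-.17,.1))
a=viewer.camera('scene')[:,:,::-1];b=viewer.camera('side')[:,:,::-1]
A=cv2.resize(a[180:310,170:280].copy(),None,fx=3.6,fy=3.6,interpolation=cv2.INTER_CUBIC)
B=cv2.resize(b[180:310,310:420].copy(),None,fx=3.6,fy=3.6,interpolation=cv2.INTER_CUBIC)
cv2.imwrite('pics/i.png',np.hstack([A,B]))"
```

```text
clock: 7.98
eef_pos: [0.5862, -0.0615, 0.1004]
tool_rot: [0.631, 0.776, -0.003, -0.001]
ft_force: [-0.3, 0.7, -1.0]
grip_width: 0.0
t 7.98 tcp clamp [ 0.0007 -0.1786  0.1004] F clamp [-0.16  0.75 -0.97] w 0.0 j [-0.1   0.49  0.07  1.16 -0.    1.26]
shift tool [ 0.0086 -0.0007  0.0004] turn [-0.0059  0.0012 -0.0004]
```

View pics/i.png

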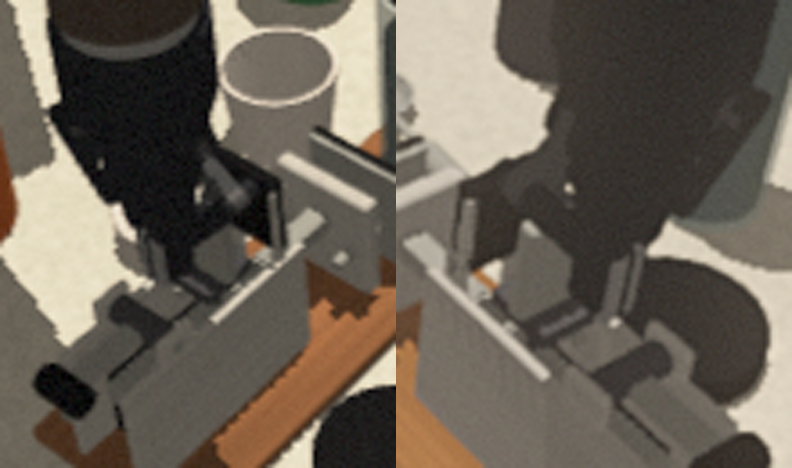

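The lever lies flat and the fingers stand behind the paddle, clear of the lever. First squeeze.

```bash
python3 -m crank '0.008 0 0 -0.006 0 0 1;0.004 0 0 0 0 0 1;0.004 0 0 0 0 0 1'; python3 -c "
from h import *
st((0,-.145,.1))";  python3 -m crank '0.005 0 0 0 0 0 1;0.005 0 0 0 0 0 1;0.005 0 0 0 0 0 1'; python3 -c "
from h import *
st((0,-.145,.1))"; 
```

```text
clock: 8.33
eef_pos: [0.5854, -0.0467, 0.1037]
tool_rot: [0.632, 0.775, 0.001, 0.003]
ft_force: [0.0, -3.5, -2.7]
grip_width: -0.0001
t 8.33 tcp clamp [ 0.0029 -0.1639  0.1037] F clamp [-0.7  -3.41 -2.7 ] w -0.0001 j [-0.08  0.47  0.05  1.15 -0.    1.29]
shift tool [ 0.0189 -0.0029  0.0036] turn [ 0.0059  0.0042 -0.0028]
clock: 8.58
eef_pos: [0.5835, -0.0381, 0.1041]
tool_rot: [0.633, 0.774, -0.004, 0.01]
ft_force: [1.6, -8.5, -4.2]
grip_width: -0.0003
t 8.58 tcp clamp [ 0.0028 -0.155   0.1041] F clamp [-0.19 -8.62 -4.17] w -0.0003 j [-0.05  0.46  0.04  1.14 -0.02  1.32]
shift tool [ 0.0101 -0.0029  0.0039] turn [ 0.0062  0.021  -0.0066]
```

```bash
python3 -m crank '0.005 -0.002 0.002 0.006 0.02 -0.006 1;0.005 0 0.001 0 0 0 1;0.004 0 0 0 0 0 1'; python3 -c "
from h import *
st((0,-.145,.1))"; python3 -m crank '0.005 0 0 0 0 0 1;0.005 0 0 0 0 0 1'; python3 -c "
from h import *
st((0,-.145,.1))"; 
```

```text
clock: 8.83
eef_pos: [0.5821, -0.0319, 0.1041]
tool_rot: [0.632, 0.775, -0.004, 0.009]
ft_force: [2.4, -8.1, -7.1]
grip_width: -0.0002
t 8.83 tcp clamp [ 0.0027 -0.1487  0.1041] F clamp [ 0.72 -8.44 -7.15] w -0.0002 j [-0.04  0.46  0.04  1.14 -0.02  1.32]
shift tool [ 0.0038 -0.0027  0.004 ] turn [ 0.0054  0.0199 -0.0047]
clock: 9.0
eef_pos: [0.5812, -0.028, 0.1043]
tool_rot: [0.634, 0.773, -0.008, 0.015]
ft_force: [2.8, -14.0, -5.2]
grip_width: 0.0
t 9.0 tcp clamp [ 0.0026 -0.1447  0.1043] F clamp [ -0.08 -14.29  -5.22] w 0.0 j [-0.03  0.45  0.03  1.13 -0.03  1.34]
shift tool [-0.0001 -0.0027  0.0043] turn [ 0.0057  0.0337 -0.0091]
```

Full squeeze reached (14 N at y -0.145). Now release and take a second stroke.

```bash
python3 -m crank '-0.01 -0.001 0.001 0.005 0.015 -0.004 1;-0.01 -0.001 0.001 0 0.015 -0.004 1;-0.01 0 0 0 0 0 1;0 0 0 0 0 0 1'; python3 -c "
from h import *
st((0,-.15,.1))"; python3 -m crank '0.006 0 0 0 0 0 1;0.006 0 0 0 0.004 0 1;0.006 0 0 0 0.004 0 1;0.006 0 0 0 0.004 0 1'; python3 -c "
from h import *
st((0,-.145,.1))"; 
```

```text
clock: 9.33
eef_pos: [0.5866, -0.0568, 0.1053]
tool_rot: [0.63, 0.777, 0.0, 0.003]
ft_force: [0.1, -0.1, 0.5]
grip_width: -0.0001
t 9.33 tcp clamp [ 0.002  -0.174   0.1053] F clamp [ 0.05 -0.15  0.47] w -0.0001 j [-0.09  0.47  0.06  1.15 -0.    1.27]
shift tool [ 0.0241 -0.002   0.0051] turn [0.005  0.0049 0.0023]
clock: 9.67
eef_pos: [0.5829, -0.0371, 0.106]
tool_rot: [0.631, 0.775, 0.0, 0.004]
ft_force: [2.0, -9.9, -2.2]
grip_width: 0.0003
t 9.67 tcp clamp [ 0.0024 -0.154   0.106 ] F clamp [ -0.03 -10.13  -2.16] w 0.0003 j [-0.06  0.46  0.05  1.15 -0.    1.31]
shift tool [ 0.009  -0.0024  0.0059] turn [ 0.0061  0.0062 -0.002 ]
```

```bash
python3 -m crank '0.006 -0.001 0.003 0.004 0.006 0 1;0.006 0 0.001 0 0.006 0 1'; python3 -c "
from h import *
st((0,-.145,.1))"; python3 -m crank '0.005 0 0.001 0 0.006 0 1;0.004 0 0 0 0.006 0 1'; python3 -c "
from h import *
st((0,-.145,.1))"; 
```

```text
clock: 9.83
eef_pos: [0.5814, -0.0299, 0.1043]
tool_rot: [0.632, 0.775, -0.001, 0.005]
ft_force: [-0.3, -10.4, -1.1]
grip_width: 0.0002
t 9.83 tcp clamp [ 0.0024 -0.1466  0.1043] F clamp [ -2.37 -10.13  -1.05] w 0.0002 j [-0.05  0.46  0.04  1.14 -0.01  1.32]
shift tool [ 0.0016 -0.0024  0.0043] turn [ 0.005   0.0085 -0.0043]
clock: 10.0
eef_pos: [0.5808, -0.0272, 0.1046]
tool_rot: [0.633, 0.774, -0.002, 0.007]
ft_force: [5.0, -17.5, -7.4]
grip_width: -0.0
t 10.0 tcp clamp [ 0.0024 -0.1438  0.1046] F clamp [  1.3  -18.1   -7.45] w -0.0 j [-0.04  0.46  0.03  1.14 -0.01  1.33]
shift tool [-0.0011 -0.0024  0.0046] turn [ 0.0055  0.0144 -0.0073]
```

```bash
python3 -m crank '-0.01 -0.001 0.002 0.005 0.012 -0.004 1;-0.01 -0.001 0.001 0 0.004 -0.004 1;-0.01 0 0.001 0 0 0 1;0 0 0 0 0 0 1'; python3 -c "
from h import *
st((0,-.15,.1))"; python3 -m crank '0.006 0 0 0 0 0 1;0.006 0 0 0 0.004 0 1;0.005 0 0 0 0.004 0 1'; python3 -c "
from h import *
st((0,-.145,.1))";  python3 -m crank '0.005 0 0 0 0.004 0 1';  python3 -m crank '0.005 0 0 0 0.004 0 1'; python3 -c "
from h import *
st((0,-.145,.1))";
```

```text
clock: 10.33
eef_pos: [0.5849, -0.0548, 0.1013]
tool_rot: [0.629, 0.778, 0.001, -0.0]
ft_force: [0.1, -0.4, -0.3]
grip_width: -0.0002
t 10.33 tcp clamp [ 0.0007 -0.1717  0.1013] F clamp [-0.01 -0.4  -0.29] w -0.0002 j [-0.09  0.48  0.06  1.15  0.    1.26]
shift tool [ 0.0217 -0.0006  0.0013] turn [ 0.0016 -0.0021  0.0055]
clock: 10.58
eef_pos: [0.5819, -0.0406, 0.1013]
tool_rot: [0.63, 0.777, 0.002, -0.001]
ft_force: [1.0, -8.9, -2.5]
grip_width: -0.0
t 10.58 tcp clamp [ 0.0007 -0.1572  0.1013] F clamp [-0.84 -8.92 -2.5 ] w -0.0 j [-0.07  0.47  0.05  1.15  0.    1.29]
shift tool [ 0.0122 -0.0006  0.0013] turn [ 0.0015 -0.0029  0.0021]
clock: 10.67
eef_pos: [0.5812, -0.0375, 0.1013]
tool_rot: [0.63, 0.776, 0.001, -0.0]
ft_force: [1.9, -9.1, -1.9]
grip_width: -0.0003
clock: 10.75
eef_pos: [0.5806, -0.0348, 0.1013]
tool_rot: [0.631, 0.776, 0.0, 0.001]
ft_force: [2.1, -11.6, -2.2]
grip_width: 0.0004
t 10.75 tcp clamp [ 0.0006 -0.1513  0.1013] F clamp [ -0.29 -11.83  -2.18] w 0.0004 j [-0.06  0.46  0.04  1.14 -0.    1.31]
shift tool [ 0.0063 -0.0006  0.0013] turn [ 0.0012  0.0014 -0.0002]
```

```bash
python3 -m crank '0.004 0 0 0 0.004 0 1';  python3 -m crank '0.004 0 0 0 0.004 0 1'; python3 -m crank '0.004 0 0 0 0.004 0 1'; python3 -c "
from h import *
st((0,-.145,.1))
a=viewer.camera('scene')[:,:,::-1];b=viewer.camera('side')[:,:,::-1]
A=cv2.resize(a[150:280,230:340].copy(),None,fx=3.6,fy=3.6,interpolation=cv2.INTER_CUBIC)
B=cv2.resize(b[140:330,220:380].copy(),None,fx=2.463,fy=2.463,interpolation=cv2.INTER_CUBIC)
cv2.imwrite('pics/k.png',np.hstack([A,B[:468]])) "
```

```text
clock: 10.83
eef_pos: [0.5802, -0.0331, 0.1014]
tool_rot: [0.631, 0.776, -0.001, 0.002]
ft_force: [1.4, -10.0, -2.0]
grip_width: 0.0001
clock: 10.92
eef_pos: [0.5798, -0.0315, 0.1014]
tool_rot: [0.632, 0.775, -0.002, 0.003]
ft_force: [3.1, -9.8, -2.5]
grip_width: 0.0
clock: 11.0
eef_pos: [0.5796, -0.0302, 0.1015]
tool_rot: [0.632, 0.775, -0.003, 0.004]
ft_force: [2.7, -10.6, -2.3]
grip_width: 0.0002
t 11.0 tcp clamp [ 0.0006 -0.1466  0.1015] F clamp [  0.45 -10.92  -2.34] w 0.0002 j [-0.05  0.46  0.03  1.14 -0.01  1.32]
shift tool [ 0.0016 -0.0006  0.0014] turn [ 0.0008  0.0095 -0.0045]
```

View pics/k.png

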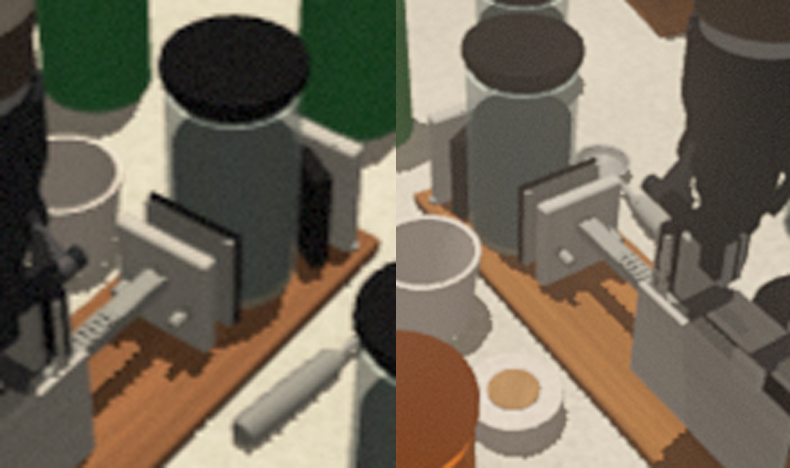

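The pad is now near the jar but hardly pressed. I'll work out the bar travel from the jaw's top corners.

```bash
python3 -c "
from h import *
S=viewer.calibration('scene');D=viewer.calibration('side')
c,s=np.cos(P[2]),np.sin(P[2])
for n,C,u,v in(('S left rear',S,230+118/3.6,150+226/3.6),('S right rear',S,230+211/3.6,150+268/3.6),('D left rear',D,220+144/2.463,140+207/2.463),('D right rear',D,220+224/2.463,140+183/2.463)):
  w=atz(C,u,v,.092)-[P[0],P[1],0]; print(n,(c*w[0]+s*w[1]).round(4),'bar',(-s*w[0]+c*w[1]+.07).round(4))
"
```

```text
S left rear -0.0292 bar 0.0608
S right rear 0.0378 bar 0.0657
D left rear -0.0363 bar 0.0691
D right rear 0.0288 bar 0.061
```

Bar travel is about 0.063, so the pad is just touching. One more stroke with small steps, watching the force.

```bash
python3 -m crank '-0.01 -0.001 0.001 0.001 0.01 -0.004 1;-0.01 0 0.001 0 0 0 1;-0.008 0 0 0 0 0 1;0 0 0 0 0 0 1'; python3 -c "
from h import *
st((0,-.15,.1))"; python3 -m crank '0.006 0 0 0 0 0 1;0.005 0 0 0 0.003 0 1'; for i in 1; do python3 -m crank '0.005 0 0 0 0.004 0 1'; done; python3 -m crank '0.005 0 0 0 0.004 0 1'; python3 -m crank '0.005 0 0 0 0.004 0 1'; python3 -c "
from h import *
st((0,-.145,.1))"
```

```text
clock: 11.43
eef_pos: [0.584, -0.0551, 0.0997]
tool_rot: [0.629, 0.777, 0.001, -0.001]
ft_force: [0.5, 0.1, -0.5]
grip_width: 0.0002
t 11.43 tcp clamp [-0.0002 -0.1718  0.0997] F clamp [ 0.5  -0.02 -0.47] w 0.0002 j [-0.1   0.48  0.06  1.15  0.    1.27]
shift tool [ 0.0218  0.0003 -0.0002] turn [ 0.0001 -0.0031  0.0036]
clock: 11.6
eef_pos: [0.5818, -0.0447, 0.0997]
tool_rot: [0.63, 0.777, 0.002, -0.002]
ft_force: [0.9, -4.0, -0.9]
grip_width: 0.0001
clock: 11.68
eef_pos: [0.5812, -0.0416, 0.0997]
tool_rot: [0.63, 0.776, 0.001, -0.001]
ft_force: [2.8, -12.5, -3.3]
grip_width: 0.0001
clock: 11.77
eef_pos: [0.5807, -0.0397, 0.0997]
tool_rot: [0.631, 0.776, -0.001, 0.0]
ft_force: [2.0, -14.8, -2.9]
grip_width: 0.0001
clock: 11.85
eef_pos: [0.5805, -0.0385, 0.0998]
tool_rot: [0.632, 0.775, -0.002, 0.002]
ft_force: [2.1, -14.7, -2.6]
grip_width: -0.0003
t 11.85 tcp clamp [-0.0003 -0.1548  0.0998] F clamp [ -0.96 -14.86  -2.61] w -0.0003 j [-0.06  0.47  0.04  1.14 -0.01  1.31]
shift tool [ 0.0098  0.0003 -0.0002] turn [-0.0007  0.0065 -0.0029]
```

```bash
python3 -m crank '0.005 0 0 0 0.003 -0.001 1'; python3 -m crank '0.005 0 0 0 0.003 -0.001 1';  python3 -m crank '0.005 0 0 0 0.003 -0.001 1'; python3 -c "
from h import *
st()
for i in range(4): viewer.camera('side')
st()"
```

```text
clock: 11.93
eef_pos: [0.5803, -0.0379, 0.0999]
tool_rot: [0.632, 0.775, -0.005, 0.005]
ft_force: [3.3, -16.5, -2.5]
grip_width: -0.0003
clock: 12.02
eef_pos: [0.5802, -0.0376, 0.1]
tool_rot: [0.633, 0.774, -0.007, 0.008]
ft_force: [2.7, -16.1, -2.0]
grip_width: -0.0002
clock: 12.1
eef_pos: [0.5801, -0.0377, 0.1001]
tool_rot: [0.634, 0.773, -0.01, 0.011]
ft_force: [3.5, -16.0, -1.6]
grip_width: 0.0
t 12.1 tcp clamp [-0.0004 -0.154   0.1001] F clamp [  0.13 -16.4   -1.61] w 0.0 j [-0.05  0.46  0.03  1.13 -0.03  1.33]
t 12.3 tcp clamp [-0.0004 -0.1538  0.1001] F clamp [ -0.41 -15.53  -3.31] w -0.0001 j [-0.05  0.46  0.03  1.13 -0.03  1.32]
```

Holding steady at 16 N, so the pad carries about 7–9 N. I'll add a little, up to about 20 N.

```bash
python3 -m crank '0.006 0 0 0.002 0.012 -0.003 1'; python3 -m crank '0.0065 0 0 0.002 0.012 -0.003 1';  python3 -c "
from h import *
st((0,-.15,.1))
for i in range(6): viewer.camera('side')
st((0,-.15,.1))"
```

```text
clock: 12.38
eef_pos: [0.5799, -0.0369, 0.1001]
tool_rot: [0.634, 0.773, -0.01, 0.01]
ft_force: [3.3, -17.5, -3.0]
grip_width: -0.0007
clock: 12.47
eef_pos: [0.5796, -0.0362, 0.1001]
tool_rot: [0.634, 0.773, -0.011, 0.009]
ft_force: [3.2, -18.7, -3.5]
grip_width: -0.0
t 12.47 tcp clamp [-0.0006 -0.1524  0.1001] F clamp [ -0.71 -18.96  -3.53] w -0.0 j [-0.05  0.46  0.03  1.14 -0.03  1.33]
shift tool [0.0024 0.0006 0.    ] turn [-0.0056  0.0284 -0.0101]
t 12.77 tcp clamp [-0.0006 -0.1524  0.1001] F clamp [ -0.45 -16.7   -2.27] w -0.0004 j [-0.05  0.46  0.03  1.14 -0.03  1.33]
shift tool [0.0024 0.0006 0.    ] turn [-0.0054  0.028  -0.0101]
```

```bash
python3 -c "
from h import *
a=viewer.camera('scene')[:,:,::-1];b=viewer.camera('side')[:,:,::-1]; st()
A=cv2.resize(a[180:260,240:320].copy(),None,fx=5,fy=5,interpolation=cv2.INTER_CUBIC)
B=cv2.resize(b[180:280,250:350].copy(),None,fx=4,fy=4,interpolation=cv2.INTER_CUBIC)
cv2.imwrite('pics/m.png',np.hstack([A,B])) "
```

```text
t 12.87 tcp clamp [-0.0006 -0.1524  0.1001] F clamp [ -0.56 -17.39  -2.35] w 0.0003 j [-0.05  0.46  0.03  1.14 -0.03  1.33]
```

View pics/m.png

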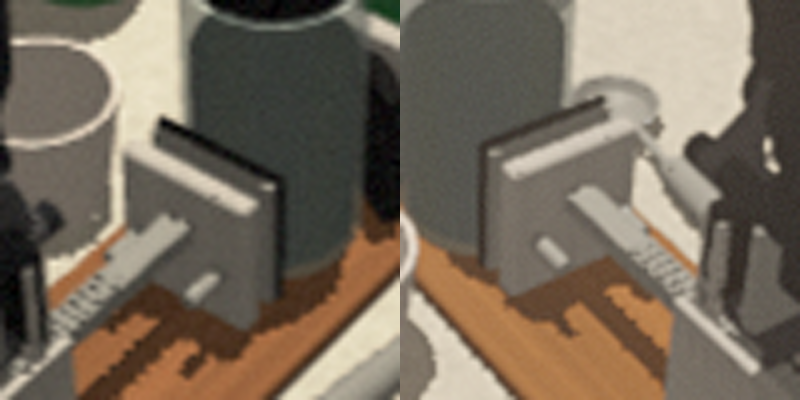

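The pad is visibly pressed in about halfway: the gap behind it has roughly halved, and the guide pin sticks out of the jaw's back at (200,288). The push holds steady at 17 N, so I'm handing in.

```bash
python3 -c "
from h import *
st(); print(order.job_done()); st()"
```

```text
t 12.87 tcp clamp [-0.0006 -0.1524  0.1001] F clamp [ -0.56 -17.39  -2.35] w 0.0003 j [-0.05  0.46  0.03  1.14 -0.03  1.33]
the job is handed in; nothing more can be done
None
the job is handed in; nothing more can be done
```

The job is handed in with the trigger still held squeezed and the jar gripped. No verdict was reported, so I can't confirm that it passed.

**What I did:** I pressed the lever down to its solid stop with closed fingers. Then I pumped the trigger paddle from behind with three full or nearly full strokes. A fourth, slower stroke was stopped and held partway.

**Last checks:**
- **Push:** it held steady at about 17 N on the paddle. After the trigger spring and bar friction, that leaves roughly 11 N on the jar, or about 9 mm of pad travel. This is worked out from push and position, not measured directly.
- **Pad and jar:** the last picture shows the gap behind the pad about halved and the guide pin sticking out behind the jaw. The pad lies against the upright jar. I did not measure whether the jar is fully home; I took that from the force rising as the pad pressed in.
- **Lever and bystanders:** the lever lay flat when last seen, before the pumping. No bystander had visibly moved in the views I took, but I did not measure their positions.
- **Time:** 12.9 s of the 58 s allowed.

**What disagreed or went beyond plan:**
- **Fingertip position:** the cameras and the contact with the lever both put the fingertips about 20 mm behind the reported TCP, not 17 mm ahead as stated. I worked from the measured value.
- **Lever overpress:** my last press on the lever's stop reached 67 N downwards, more than I meant. That is under the 120 N wrist limit, and the closed fingers were what touched the lever, not the arm or gripper body.
- **Bar travel:** the four jaw-corner readings gave between 61 and 69 mm, so I steered the last stroke by force instead.

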